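Store the retained sample in the slide-top box

TASK

Keep back the batch sample: slide the blue cover of the steel sample box fully open, set the mooncake with the red dot upright on the floor of its well, then slide the cover fully shut over it and let go. The cover has no handle, so it has to be dragged by pressing down on it; press only moderately (never above 25 N on cover, box or pan), set the mooncake down gently, and leave the other mooncakes and the white mould where they are.

Things in the scene. Friction and masses are not known exactly. Their poses are not given: they have to be found in the camera images.
- box: Fixed steel box on a rubber pad, 160 (x) x 250 (y, its length) x 62 mm high. Origin: centre of underside, z up, 18 mm above the table. Side rims 12 mm, end rims 6 mm wide. Well in the -y half; closed deck in the +y half, 6 mm below the rim, carries the open cover. It stands up to 4 degrees out of level along its length, either way: the cover rises or falls up to 8 mm over its travel.
- lid_top (a point): Centre of the top of the blue cover: 134 (box x) x 124 (box y) x 5.5 mm hard flat plastic, flush with the rim, a darker 60 mm square printed at its centre. Runs along the box's y with about 7 N of friction and stays where it is left; gives 0.04 mm per N pressed. The fingers' grip on it varies; about 14 to 19 N of press drags it.
- lid (a joint): Travel of the cover in m: 0 = fully shut over the well, against the -y end wall; grows towards the box's +y; 0.112 = fully open, against the +y end wall. Starts shut or up to 5 mm open.
- well_floor (a point): Centre of the well's floor (upper face), axes as the box's. The well is 136 (x) x 110 (y) mm; its rim stands 56 mm above this point.
- cake_dotted: The mooncake with a red dot of 18 mm on top: scalloped golden round cake, rigid, 52 mm diameter over the scallops (grips at 50 mm), 32 mm high, about 65 g. Origin: centre of its underside, z up.
- cake_plain_a: Another mooncake of the same size, without a dot; to be left alone. Origin: centre of its underside.
- cake_plain_b: Another mooncake of the same size, without a dot; to be left alone. Origin: centre of its underside.
- pan: Fixed aluminium sheet pan in which the three mooncakes stand in a row along its x, 85 mm apart; 270 mm (x) x 160 mm (y), rim 16 mm high, floor 3 mm thick. Origin: centre of its underside.
- mould: White plunger mould standing on the table, 62 mm diameter, 111 mm high, to be left alone. Origin: centre of its underside.
Mind the look-alikes: they are no part of the job. Leave any green, purple or turquoise look-alike of the cake_dotted alone.

How it is judged:
By the outcome, as a careful person would: the job done as asked, in the order asked, and still so for the second after the job is handed in, with the robot touching nothing.
It also fails if it takes over 72 s, if anything falls off the work surface, if the arm or the gripper's body presses on something with over 40 N, if the wrist force passes 120 N, or if a joint passes its speed limit or range.

ROBOT

A 7-joint arm with a two-finger parallel gripper is mounted at the origin on the work surface. World frame = base frame: x ahead of the robot, y to its left, z up, the work surface at z = 0. Lengths are in m, angles in rad, forces in N, time in s.
With the tool pointing down it reaches from about 0.4 to 0.85 m from the base axis. Payload 4.5 kg.
Tool frame: the origin (TCP) lies between the finger pads; the fingertips stand 11 mm ahead of it and the grasp point (between the pads) lies 8 mm behind it; z points along the fingers, y is the direction in which the jaws open and shut (so a half turn about z gives the same grasp; the last joint's range is limited). The gripper opens to 88 mm and grips with 3 to 60 N. Pads are 18 mm wide; open, the fingers measure 123 mm over their backs; the gripper's body (75 mm by 187 mm) begins 45 mm behind the grasp point.
Start: joints at [-1.298, 0.689, -0.195, 1.565, 0.157, 0.902, -0.215], TCP at [0.148, 0.607, 0.25] pointing down, gripper open.
Joint ranges: [-3.01, 3.01], [-0.46, 2.08], [-1.47, 1.51], [0.13, 2.56], [-1, 4.14], [0.04, 2.09], [-2.66, 2.66]. Speed limits (rad/s): [2.57, 2.57, 3.14, 3.14, 3.14, 3.14, 3.14].

INTERFACE

Orientations are given as a unit quaternion [x, y, z, w].
In Python, from plant import read_state, optics, workorder gives the robot as it stands. The module is installed in compiled form; this text tells all that it offers.
- The arm moves only by the shell command python3 -m handwheel 'ROWS' [OPENING] [FORCE]. ROWS is text: rows parted by semicolons, each of 4 numbers parted by spaces: the shift along the tool's x, y, z in cm, then the turn about the tool's z in rad. A call has 1 to 20 rows; each row is the pose to reach, as a shift and turn from the pose commanded when the call began, along the tool's axes at that moment; what a row does not reach only later rows make up. A row lasts 1/8 s, in which the tool goes at most 62.5 mm and 10.7 degrees, less where a joint would pass 70% of its speed; a pose out of reach is approached as far as the arm can. A call with a gripper value outside its range is refused whole. OPENING is the finger opening in cm, from 0 to 8.81, set as the call begins (- or left out, the last holds). The fingers move at their own pace and stop on an object; FORCE is the grip in N (left out, the last holds). Time passes only in rows, so rows that repeat a pose let the fingers close. It gives the time, the measured TCP pose, the force and the opening at its end, in the units of the state.
- read_state(): the state, without advancing time (a new reading comes with each control period).
- optics.grab_frame(name): name is "side" or "top" or "wrist"; returns a dict with "image" (384x512x3 uint8, blue, green, red), "vertical_fov" (degrees; the focal length in pixels is half the picture's height over the tangent of half this angle, whatever the lens; pixels are square), "cx", "cy" (the principal point, pixels), "rvec" (rotation vector, rad) and "tvec" (3), from world to camera coordinates, as OpenCV has them. Camera axes: x right, y down, z forward; pixel columns grow to the right and rows downward; lengths in m; the calibration is good to about 2 mm. A picture is of the moment at which its call begins. There is no depth.
- workorder.sign_off(): hands the job in, once; it reports no verdict.
The state is a dict: "clock": time; "joint_pos": joint angles; "qvel": joint speeds; "tau": joint torques, N m; "eef_pos": TCP position; "orientation": TCP orientation; "force": force on the tool from outside, world axes, zero at the start; "wrist_torque": the same for the moment, N m; "width": finger opening in m.
Only numpy, scipy, OpenCV 4.12 (cv2) and the standard library are available. Lean on these libraries where they do the work, as an engineer would, in place of code of your own. Each camera call takes 0.05 s, during which the arm holds its last target.

## Working session

There is one attempt and no reset: what is moved stays moved. The work goes in short steps, Python scripts to look and compute and a shell command to move; the robot and the scene stay as the last step left them, time stands still between calls to the robot, and variables do not carry over. Pictures are saved under pics/ and viewed, and the job is handed in when it is done.

```bash
mkdir -p pics; ls
python3 - <<'E'
from plant import read_state, optics
import cv2
s=read_state(); print({k:s[k] for k in('clock','eef_pos','orientation','force','width')})
for n in("side","top","wrist"):
    f=optics.grab_frame(n); cv2.imwrite(f'pics/{n}0.png',f['image']); print(n,f['vertical_fov'],f['cx'],f['cy'],f['rvec'],f['tvec'])
E
```

```text
pics
{'clock': 0.0, 'eef_pos': array([0.14772453, 0.60667619, 0.24890385]), 'orientation': array([ 1.19065208e-01,  9.92886019e-01, -9.10175119e-04, -4.35156485e-05]), 'force': array([0.07335983, 0.27200662, 0.41092817]), 'width': 0.0883559964314692}
side 52.864731281041955 254.81855435556406 195.53288165873457 [ 2.05281866 -0.29968549  0.17247937] [-0.44774887  0.15247103  1.04558406]
top 52.45761163734778 251.071741294757 194.09488332690358 [ 2.15157083 -2.14216743  0.1619914 ] [0.04527642 0.45838078 1.16952883]
wrist 59.28476054564139 250.53067550412862 191.87588763280797 [-2.25774603 -1.77408424 -0.28903699] [-0.62353549 -0.04401249  0.39257135]
```

View pics/side0.png

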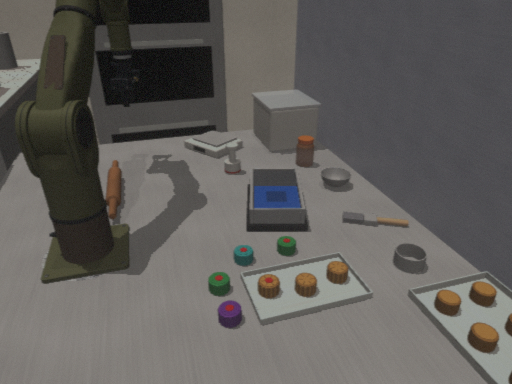

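View pics/top0.png

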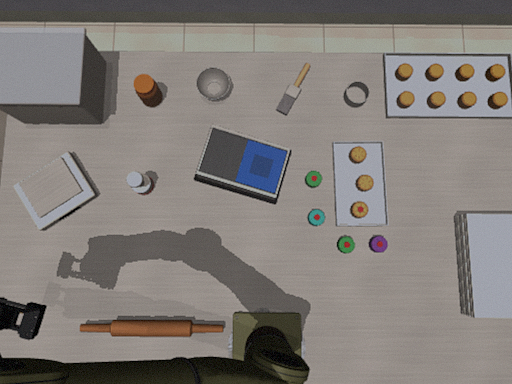

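View pics/wrist0.png

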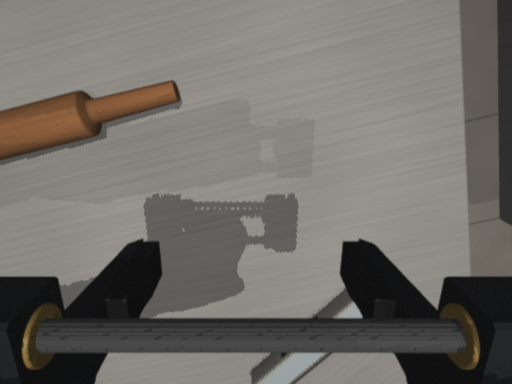

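Run:
```python
import cv2
t=cv2.imread('pics/top0.png'); s=cv2.imread('pics/side0.png')
cv2.imwrite('pics/c1.png',cv2.resize(t[120:215,185:305],None,fx=6,fy=6,interpolation=cv2.INTER_CUBIC))
cv2.imwrite('pics/c2.png',cv2.resize(t[135:260,300:400],None,fx=4.5,fy=4.5,interpolation=cv2.INTER_CUBIC))
cv2.imwrite('pics/c3.png',cv2.resize(s[160:330,200:380],None,fx=3.5,fy=3.5,interpolation=cv2.INTER_CUBIC))
```

```text
(no output)
```

View pics/c1.png

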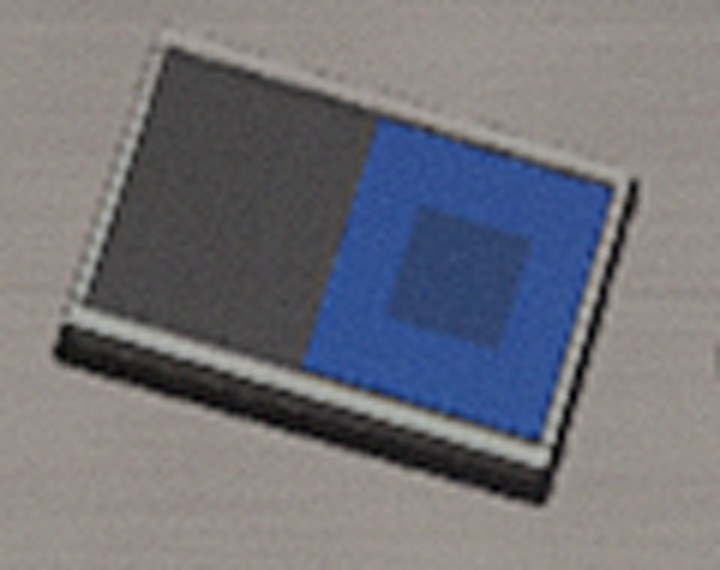

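View pics/c2.png

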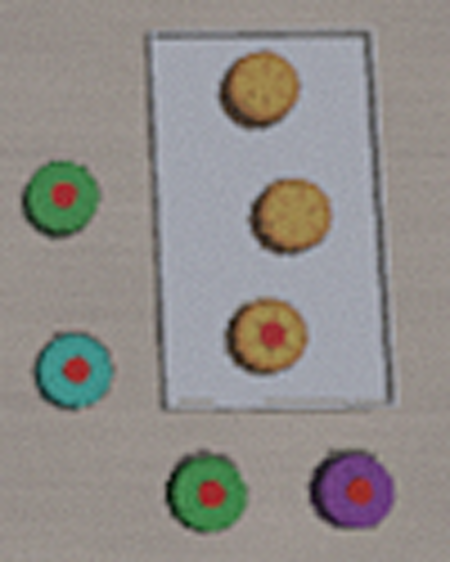

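View pics/c3.png

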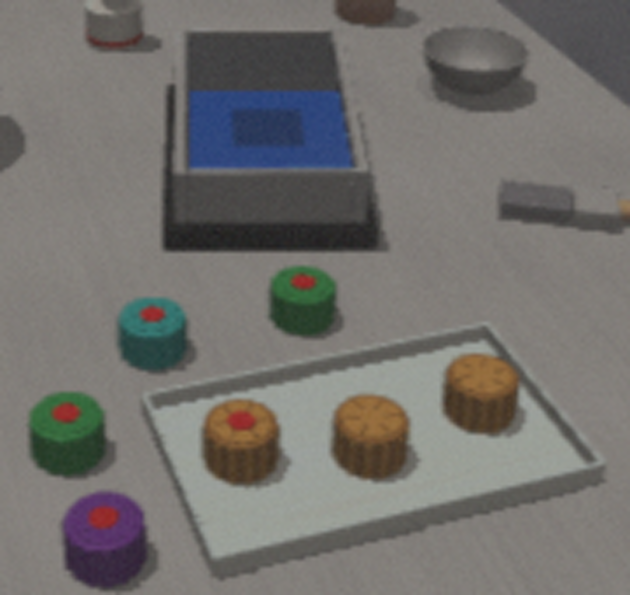

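```bash
cat > h.py <<'E'
import numpy as np, cv2
from scipy.optimize import least_squares
from scipy.spatial.transform import Rotation as R
def cam(f):
    fl=192/np.tan(np.radians(f['vertical_fov'])/2)
    K=np.array([[fl,0,f['cx']],[0,fl,f['cy']],[0,0,1]]);return K,np.array(f['rvec'],float),np.array(f['tvec'],float)
def proj(c,P):
    return cv2.projectPoints(np.asarray(P,float).reshape(-1,3),c[1],c[2],c[0],None)[0].reshape(-1,2)
def onz(c,px,z):
    M=cv2.Rodrigues(c[1])[0]; d=M.T@np.linalg.inv(c[0])@np.array([px[0],px[1],1.]); o=-M.T@c[2]
    return o+d*(z-o[2])/d[2]
def uncrop(p,f,off): return (np.asarray(p,float)+.5)/f-.5+np.array(off)
E
python3 - <<'E'
from h import *
import pickle
from plant import optics
T=cam(optics.grab_frame('top'));S=cam(optics.grab_frame('side'))
pickle.dump((T,S),open('cams.pkl','wb'))
tp=uncrop([(165,38),(632,180),(75,318),(548,462)],6,(185,120))
sp=uncrop([(333,32),(368,172),(185,32),(172,172)],3.5,(200,160))
C=np.array([(.08,.125,.062),(.08,-.125,.062),(-.08,.125,.062),(-.08,-.125,.062)])
def pts(q,C): return (R.from_euler('ZX',[q[2],q[3]]).apply(C))+[q[0],q[1],.018]
def res(q): return np.r_[(proj(T,pts(q,C))-tp).ravel(),(proj(S,pts(q,C))-sp).ravel()]
r=least_squares(res,[.65,.05,-.2,0]);q=r.x;print(q,np.degrees(q[2:]),r.fun.round(1))
lt=uncrop([(375,118),(612,190),(303,362),(545,440)],6,(185,120))
for d in(0,.0025,.005):
    # lid centre guess
    print(d)
    yc=-.125+.006+.062+d
    L=[(.067,yc+.062,.062),(.067,yc-.062,.062),(-.067,yc+.062,.062),(-.067,yc-.062,.062)]
    print((proj(T,pts(q,L))-lt).round(1).tolist())
for z in (.003,): 
    a=onz(T,uncrop((273,334),4.5,(300,135)),.035);b=onz(S,uncrop((241,421),3.5,(200,160)),.035);print('dot',a,b)
for n,p,p2 in(('plainmid',(292,212),(371,413)),('far',(263,86),(483,372))):
    print(n,onz(T,uncrop(p,4.5,(300,135)),.035),onz(S,uncrop(p2,3.5,(200,160)),.035))
pan=uncrop([(150,35),(370,30),(392,403),(165,408)],4.5,(300,135))
print('pan',[onz(T,p,.016).round(4).tolist() for p in pan])
print('lidc',pts(q,[(0,-.057,.062),(0,.055,.062),(0,-.064,.006)]))
print('mould top',onz(T,(138,178),.111), onz(S,(232,152),.111))
E
```

```text
[ 0.55345547  0.0718184  -0.28995939  0.03716637] [-16.61344916   2.12947598] [ 0.1 -1.9  1.  -1.5 -1.3  0.9  0.2  1.5  2.1  0.   0.1 -0.1 -2.8  0.2
 -0.3 -0. ]
0
[[1.6, 0.3], [1.3, 0.2], [0.6, 1.3], [0.0, 0.4]]
0.0025
[[0.9, 0.0], [0.5, -0.0], [-0.2, 1.0], [-0.8, 0.2]]
0.005
[[0.1, -0.2], [-0.3, -0.3], [-1.0, 0.8], [-1.6, -0.1]]
dot [ 0.41380325 -0.28818045  0.035     ] [ 0.4155543  -0.28545023  0.035     ]
plainmid [ 0.49842141 -0.30441916  0.035     ] [ 0.50067874 -0.30277815  0.035     ]
far [ 0.58750725 -0.28762733  0.035     ] [ 0.59155228 -0.28563456  0.035     ]
pan [[0.6292, -0.214, 0.016], [0.6337, -0.3707, 0.016], [0.3685, -0.374, 0.016], [0.3643, -0.2172, 0.016]]
lidc [[0.53651098 0.01502794 0.07783919]
 [0.56851116 0.12227844 0.08200086]
 [0.53510591 0.01031876 0.02161776]]
mould top [0.49239291 0.37575698 0.111     ] [0.4755396  0.31383344 0.111     ]
```

```bash
cat >> h.py <<'E'
def go(target, yaxis=None):
    from plant import read_state
    s=read_state(); Rt=R.from_quat(s['orientation']); d=Rt.inv().apply(np.array(target)-s['eef_pos'])*100
    turn=None
    if yaxis is not None:
        v=Rt.inv().apply(np.r_[yaxis,0]); turn=np.arctan2(-v[0],v[1])
        turn=(turn+np.pi/2)%np.pi-np.pi/2
    print('t %.2f pos'%s['clock'],s['eef_pos'].round(4),'F',s['force'].round(2),'w %.4f'%s['width'],'shift cm',d.round(2),'turn',turn)
E
python3 - <<'E'
from h import *
q=np.radians(-16.6)
go([.5365,.015,.22],[-np.sin(q),np.cos(q)])
E
```

```text
t 0.25 pos [0.1478 0.607  0.2493] F [-0.22  0.39 -0.43] w 0.0883 shift cm [-51.77 -48.33   2.98] turn 0.05104193274560376
```

```bash
python3 -m handwheel '-5 -4.7 0.3 0.05;-10 -9.4 0.6 0.05;-15 -14 0.9 0.05;-20 -18.7 1.2 0.05;-25 -23.3 1.5 0.05;-30 -28 1.7 0.05;-35 -32.7 2 0.05;-40 -37.3 2.3 0.05;-45 -42 2.5 0.05;-50 -46.7 2.8 0.05;-51.8 -48.3 3 0.05;-51.8 -48.3 3 0.05;-51.8 -48.3 3 0.05' 0
python3 - <<'E'
from h import *
from plant import optics,read_state
f=optics.grab_frame('wrist');cv2.imwrite('pics/w1.png',f['image']);c=cam(f)
M=cv2.Rodrigues(c[1])[0];o=-M.T@c[2];s=read_state();Rt=R.from_quat(s['orientation'])
print('cam in tool',Rt.inv().apply(o-s['eef_pos']),'axes',(Rt.inv().as_matrix()@M.T).round(2).tolist())
import pickle;pickle.dump(c,open('w1.pkl','wb'))
q=np.radians(-16.6)
go([.5365,.015,.22],[-np.sin(q),np.cos(q)])
E
```

```text
clock: 1.88
eef_pos: [0.5371, 0.0145, 0.2194]
orientation: [0.145, 0.989, 0.0, -0.0]
force: [-0.3, 1.0, 0.5]
width: 0.0005
cam in tool [ 0.08216375 -0.00204572 -0.1360651 ] axes [[-0.0, -0.95, -0.32], [1.0, -0.0, -0.0], [0.0, -0.32, 0.95]]
t 1.93 pos [0.5363 0.0166 0.2196] F [-1.5   1.53  0.42] w 0.0006 shift cm [-0.06 -0.15 -0.04] turn 0.0014432937727624218
```

View pics/w1.png

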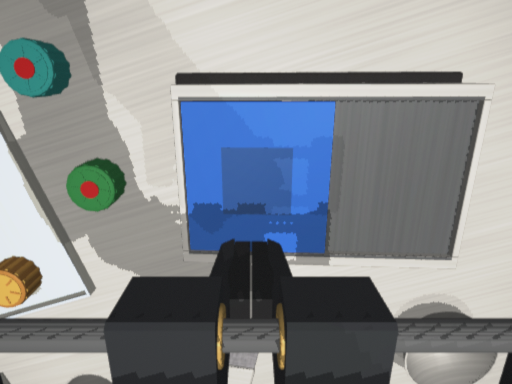

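Run:
```python
import cv2
t=cv2.imread('pics/w1.png')
a=cv2.resize(t[70:130,160:250],None,fx=4,fy=4,interpolation=cv2.INTER_CUBIC)
b=cv2.resize(t[70:130,420:510],None,fx=4,fy=4,interpolation=cv2.INTER_CUBIC)
c=cv2.resize(t[220:280,160:250],None,fx=4,fy=4,interpolation=cv2.INTER_CUBIC)
d=cv2.resize(t[220:280,420:510],None,fx=4,fy=4,interpolation=cv2.INTER_CUBIC)
import numpy as np
cv2.imwrite('pics/w1c.png',np.vstack([np.hstack([a,b]),np.hstack([c,d])]))
```

```text
(no output)
```

View pics/w1c.png

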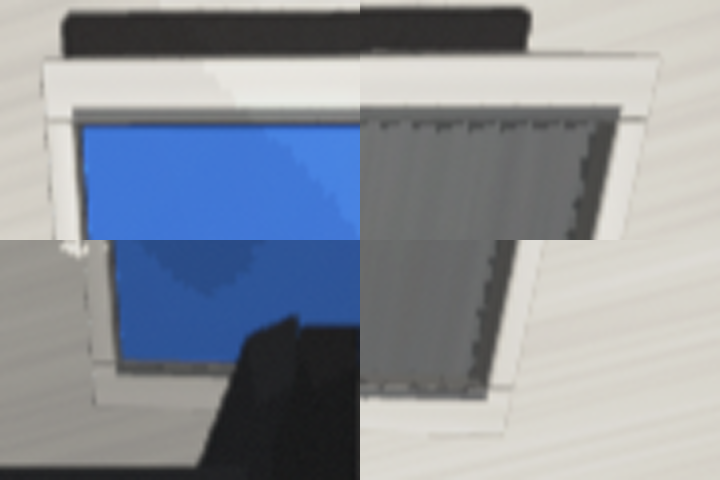

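Run:
```python
from h import *
import pickle
T,S=pickle.load(open('cams.pkl','rb'));W=pickle.load(open('w1.pkl','rb'))
a,b,c,d=(160,70),(420,70),(160,220),(420,220)
wp=np.array([uncrop((42,60),4,a),uncrop((300,56),4,b),uncrop((95,163),4,c),uncrop((143,195),4,d),
 uncrop((74,108),4,a),uncrop((260,106),4,b),uncrop((118,133),4,c),uncrop((127,158),4,d)])
X=[(-1,-1),(-1,1),(1,-1),(1,1)]
C=np.array([(x*.08,y*.125,.062) for x,y in X]+[(x*.068,y*.119,.062) for x,y in X])
tp=uncrop([(165,38),(632,180),(75,318),(548,462)],6,(185,120))
sp=uncrop([(333,32),(368,172),(185,32),(172,172)],3.5,(200,160))
C2=np.array([(.08,.125,.062),(.08,-.125,.062),(-.08,.125,.062),(-.08,-.125,.062)])
def pts(q,C): return (R.from_euler('ZX',[q[2],q[3]]).apply(C))+[q[0],q[1],.018]
fw=lambda q:(proj(W,pts(q,C))-wp).ravel()
r=least_squares(fw,[.553,.072,-.29,0]);print('wrist',r.x[:2],np.degrees(r.x[2:]),r.fun.round(1))
al=lambda q: np.r_[fw(q),(proj(T,pts(q,C2))-tp).ravel(),(proj(S,pts(q,C2))-sp).ravel()]
r=least_squares(al,[.553,.072,-.29,0],loss='soft_l1');print('all',r.x[:2],np.degrees(r.x[2:]),r.fun.round(1))
q=r.x
# lid edges: left x at mid, right
print('lid left/right px',proj(W,pts(q,[(-.067,-.119,.062),(-.067,.005,.062),(0,-.119,.062),(0,.005,.062)])))
lc=(0,-.057,.062);print(pts(q,[lc,(0,.055,.062),(0,-.064,.006)]),proj(W,pts(q,[lc])))
```

```text
wrist [0.55584037 0.07571326] [-16.44102406   3.63939823] [-0.1 -0.5  0.7 -0.9  0.3  0.1  0.1 -0.2  0.4  3.  -1.   3.1 -0.  -3.5
 -0.3 -2.9]
all [0.55590217 0.07557159] [-16.488888     3.51342101] [-0.1 -0.5  0.6 -0.6  0.2  0.3 -0.2 -0.2  0.4  3.  -1.1  3.3 -0.2 -3.4
 -0.6 -2.8 -0.8 -2.8  0.1 -2.  -2.1  0.2 -0.6  0.9  2.3 -1.1  0.5  0.2
 -2.5 -0.9  0.3  0.4]
lid left/right px [[178.60566144 100.91987445]
 [333.31223029 100.84975751]
 [184.12572351 180.08510609]
 [327.4995902  182.0335042 ]]
[[0.53867589 0.01737521 0.07639038]
 [0.57040503 0.12456733 0.083254  ]
 [0.53766686 0.01396638 0.02006665]] [[254.91253843 181.04707287]]
```

Run:
```python
from h import *
q=np.radians(-16.45)
go([.5392,.019,.0915],[-np.sin(q),np.cos(q)])
```

```text
t 1.93 pos [0.5363 0.0166 0.2196] F [-1.5   1.53  0.42] w 0.0006 shift cm [-0.22  0.3  12.81] turn -0.0011746996675505716
```

```bash
python3 -m handwheel '-0.15 0.45 5 0;-0.15 0.45 10 0;-0.15 0.45 12 0;-0.15 0.45 12.5 0;-0.15 0.45 12.5 0;-0.15 0.45 12.5 0' 0 20; python3 -m handwheel '0 0 0.15 0;0 0 0.15 0'; python3 -m handwheel '0 0 0.15 0;0 0 0.15 0'
```

```text
clock: 2.68
eef_pos: [0.5402, 0.0201, 0.0959]
orientation: [0.144, 0.99, 0.0, 0.001]
force: [0.4, -0.3, 0.1]
width: 0.0004
clock: 2.92
eef_pos: [0.5398, 0.0193, 0.0936]
orientation: [0.144, 0.99, 0.0, 0.0]
force: [0.5, -0.1, 0.4]
width: 0.0006
clock: 3.18
eef_pos: [0.5395, 0.0193, 0.0916]
orientation: [0.144, 0.99, 0.0, -0.0]
force: [0.4, -0.3, -0.2]
width: 0.0002
```

```bash
for i in 1 2; do python3 -m handwheel '0 0 0.1 0;0 0 0.1 0'|egrep 'eef|force'; done
```

```text
eef_pos: [0.5395, 0.0194, 0.0906]
force: [0.5, 0.1, -0.1]
eef_pos: [0.5396, 0.0194, 0.0896]
force: [-0.4, -0.5, 1.0]
```

```bash
python3 -m handwheel '0 0 0.1 0;0 0 0.1 0'|egrep 'eef|force'
```

```text
eef_pos: [0.5396, 0.0194, 0.0887]
force: [0.4, 0.4, 1.0]
```

```bash
python3 -m handwheel '0 0 0.05 0;0 0 0.05 0'|egrep 'eef|force'
```

```text
eef_pos: [0.5396, 0.0194, 0.0884]
force: [-0.7, -0.2, 2.7]
```

```bash
python3 -m handwheel '0 0 0.05 0;0 0 0.05 0'|egrep 'eef|force'
```

```text
eef_pos: [0.5397, 0.0194, 0.0882]
force: [-1.0, -0.6, 6.8]
```

```bash
python3 -m handwheel '0 0 0.05 0;0 0 0.05 0'|egrep 'eef|force'
```

```text
eef_pos: [0.5397, 0.0194, 0.088]
force: [-2.1, 1.0, 10.0]
```

```bash
python3 -m handwheel '0 0 0.08 0;0 0 0.08 0'|egrep 'eef|force'
```

```text
eef_pos: [0.5397, 0.0194, 0.0877]
force: [-3.0, 0.3, 14.8]
```

```bash
python3 -m handwheel '0 0.4 0.06 0;0 0.8 0.04 0;0 1.2 0.02 0;0 1.2 0.02 0'|egrep 'eef|force'
```

```text
eef_pos: [0.5421, 0.0274, 0.0879]
force: [-4.0, -5.5, 20.6]
```

```bash
python3 -m handwheel '0 0.3 -0.06 0;0 0.8 -0.09 0;0 1.3 -0.12 0;0 1.3 -0.12 0'|egrep 'eef|force'
python3 - <<'E'
from plant import optics
import cv2
cv2.imwrite('pics/w2.png',optics.grab_frame('wrist')['image'])
E
```

```text
eef_pos: [0.5458, 0.0401, 0.0888]
force: [-4.3, -5.7, 17.4]
```

View pics/w2.png

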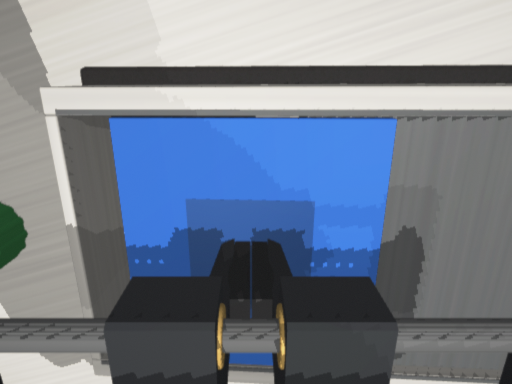

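```bash
python3 -m handwheel '0 0.5 -0.03 0;0 1 -0.06 0;0 1.5 -0.09 0;0 2 -0.12 0;0 2 -0.12 0'|egrep 'eef|force'
```

```text
eef_pos: [0.5515, 0.0593, 0.09]
force: [-4.6, -4.8, 16.6]
```

```bash
python3 -m handwheel '0 0.5 -0.03 0;0 1 -0.06 0;0 1.5 -0.09 0;0 2 -0.12 0;0 2 -0.12 0'|egrep 'eef|force'
```

```text
eef_pos: [0.5572, 0.0785, 0.0912]
force: [-5.2, -5.6, 16.4]
```

```bash
python3 -m handwheel '0 0.5 -0.025 0;0 1 -0.05 0;0 1.5 -0.08 0;0 2 -0.11 0;0 2 -0.11 0'|egrep 'eef|force'
```

```text
eef_pos: [0.5628, 0.0977, 0.0923]
force: [-5.3, -4.8, 18.6]
```

```bash
python3 -m handwheel '0 0.5 -0.025 0;0 1 -0.05 0;0 1.5 -0.08 0;0 2 -0.11 0;0 2 -0.11 0'|egrep 'eef|force'
```

```text
eef_pos: [0.5685, 0.117, 0.0935]
force: [-5.2, -5.3, 17.8]
```

```bash
python3 -m handwheel '0 0.35 -0.02 0;0 0.7 -0.04 0;0 1.0 -0.05 0;0 1.0 -0.05 0'|egrep 'eef|force'
```

```text
eef_pos: [0.5713, 0.1262, 0.094]
force: [-5.0, -5.8, 18.3]
```

```bash
python3 -m handwheel '0 0.2 0 0;0 0.4 0 0;0 0.4 0 0'|egrep 'eef|force'
python3 - <<'E'
from plant import optics
import cv2
cv2.imwrite('pics/w3.png',optics.grab_frame('wrist')['image'])
E
```

```text
eef_pos: [0.5714, 0.1266, 0.0939]
force: [-7.1, -11.6, 21.5]
```

View pics/w3.png

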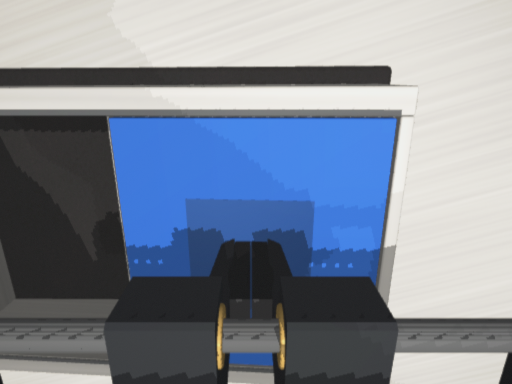

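```bash
python3 -m handwheel '0 -0.1 -0.3 0;0 -0.2 -3 0;0 -0.2 -8 0;0 -0.2 -10 0;0 -0.2 -10 0'|egrep 'clock|eef|force'
python3 - <<'E'
from h import *
go([.4147,-.2867,.16],[.2835,.959])
E
```

```text
clock: 10.02
eef_pos: [0.5739, 0.1319, 0.1937]
force: [0.1, -0.3, -1.3]
t 10.03 pos [0.5739 0.1319 0.1937] F [ 0.11 -0.25 -1.25] w 0.0004 shift cm [  3.34 -44.67   3.27] turn -0.001384312780173147
```

```bash
python3 -m handwheel '0.4 -6 0 0;0.9 -12 0 0;1.3 -18 0 0;1.8 -24 0.5 0;2.2 -30 1 0;2.7 -36 2 0;3.2 -42 3 0;3.3 -44.7 3.3 0;3.3 -44.7 3.3 0;3.3 -44.7 3.3 0' 6.8 20|egrep 'clock|eef|force'
python3 - <<'E'
from h import *
from plant import optics
import pickle
f=optics.grab_frame('wrist');cv2.imwrite('pics/w4.png',f['image']);pickle.dump(cam(f),open('w4.pkl','wb'))
f=optics.grab_frame('top');cv2.imwrite('pics/t4.png',cv2.resize(f['image'][100:270,180:400],None,fx=3.4,fy=3.4))
go([.4147,-.2867,.16],[.2835,.959])
E
```

```text
clock: 11.28
eef_pos: [0.4144, -0.2858, 0.1588]
force: [-0.6, -0.2, -0.1]
t 11.38 pos [ 0.4149 -0.2856  0.1593] F [-0.56  0.61  0.25] w 0.0679 shift cm [-0.01 -0.11 -0.07] turn 0.00194400148320506
```

View pics/w4.png

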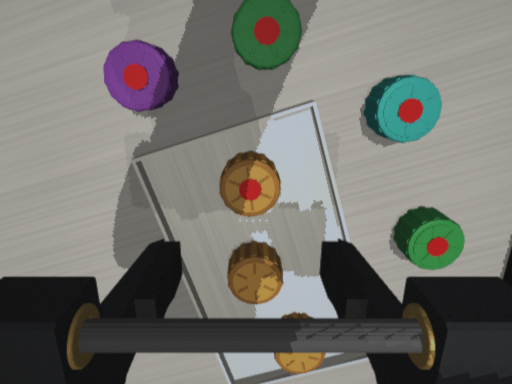

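View pics/t4.png

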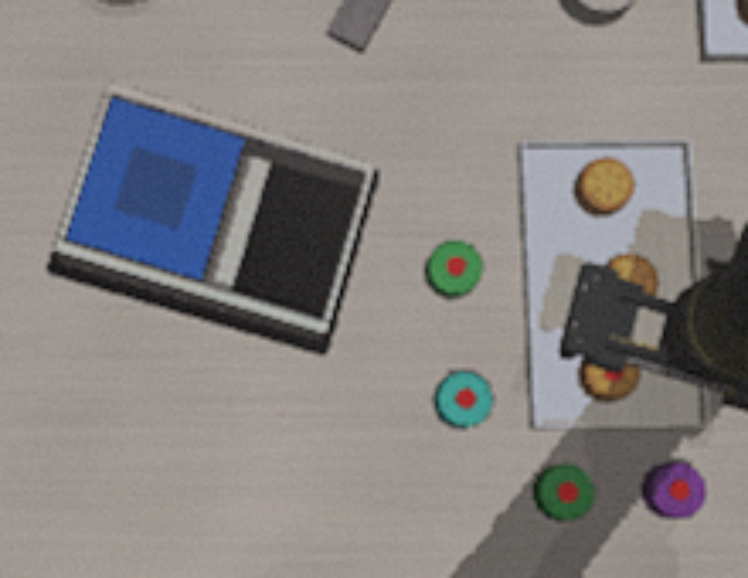

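Run:
```python
from h import *
import pickle
c=pickle.load(open('w4.pkl','rb'))
p=onz(c,(250,189),.035);print(p, onz(c,(255,275),.035))
go([p[0],p[1],.003+.006+.011],[.2835,.959])
```

```text
[ 0.41568569 -0.28701495  0.035     ] [ 0.49385776 -0.30552192  0.035     ]
t 11.38 pos [ 0.4149 -0.2856  0.1593] F [-0.56  0.61  0.25] w 0.0679 shift cm [-0.12 -0.13 13.93] turn 0.00194400148320506
```

```bash
python3 -m handwheel '-0.1 -0.05 5 0;-0.1 -0.05 10 0;-0.1 -0.05 12.5 0;-0.1 -0.05 13.4 0;-0.1 -0.05 13.9 0;-0.1 -0.05 13.9 0' |egrep 'clock|eef|force'; python3 -m handwheel '0 0 0 0;0 0 0 0;0 0 0 0;0 0 0 0' 4 15
```

```text
clock: 12.12
eef_pos: [0.4154, -0.2883, 0.0211]
force: [0.8, -0.8, -0.2]
clock: 12.62
eef_pos: [0.4152, -0.2885, 0.0211]
orientation: [0.144, 0.99, -0.0, 0.001]
force: [-0.1, 0.2, 6.0]
width: 0.05
```

```bash
python3 -m handwheel '0 0 -2 0;0 0 -6 0;0 0 -12 0;0 0 -14 0;0 0 -14 0'
python3 - <<'E'
from h import *
from plant import read_state, optics
print(read_state()['joint_pos'].round(2))
cv2.imwrite('pics/w5.png',optics.grab_frame('wrist')['image'])
q=[.5559,.0757,np.radians(-16.5),np.radians(3.4)]
P=R.from_euler('ZX',q[2:]).apply([0,-.064,.006])+[q[0],q[1],.018]
print('floor',P)
go([P[0],P[1],.16],[.959,-.2835])
E
```

```text
clock: 13.25
eef_pos: [0.4153, -0.289, 0.1618]
orientation: [0.144, 0.99, -0.001, 0.001]
force: [-0.2, -0.4, -0.5]
width: 0.0494
[ 0.71  0.69 -0.31  2.    0.41  0.51  1.39]
floor [0.53765395 0.01410236 0.02019383]
t 13.30 pos [ 0.4146 -0.2886  0.1605] F [-0.39  0.05 -0.85] w 0.0495 shift cm [-3.16 32.52  0.05] turn 1.568932072485154
```

View pics/w5.png

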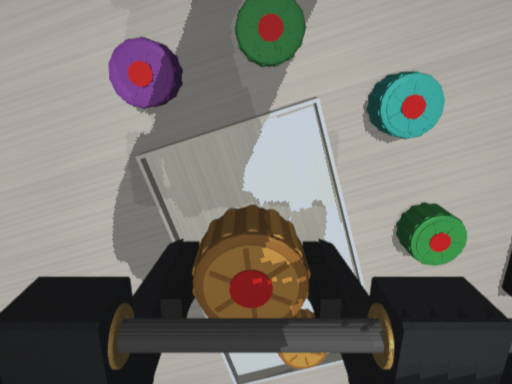

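```bash
python3 -m handwheel '-0.3 3 0 0.17;-0.7 7 0 0.35;-1.1 11 0 0.53;-1.5 15 0 0.71;-1.9 19 0 0.89;-2.2 23 0 1.07;-2.6 27 0 1.25;-3 30 0 1.43;-3.1 32.5 0 1.57;-3.1 32.5 0 1.57;-3.1 32.5 0 1.57;-3.1 32.5 0 1.57'
python3 - <<'E'
from h import *
from plant import read_state, optics
import pickle
print(read_state()['joint_pos'].round(2))
f=optics.grab_frame('wrist');cv2.imwrite('pics/w6.png',f['image']);pickle.dump(cam(f),open('w6.pkl','wb'))
go([.5377,.0141,.16],[.959,-.2835])
E
```

```text
clock: 14.8
eef_pos: [0.5364, 0.0126, 0.1602]
orientation: [0.802, 0.598, -0.001, 0.0]
force: [-0.2, 1.2, -0.6]
width: 0.0488
[-0.24  0.72  0.21  1.93 -0.28  0.52 -0.12]
t 14.85 pos [0.5366 0.0127 0.1603] F [ 0.29 -0.57 -0.3 ] w 0.0497 shift cm [0.16 0.07 0.03] turn -0.0020852689987960193
```

View pics/w6.png

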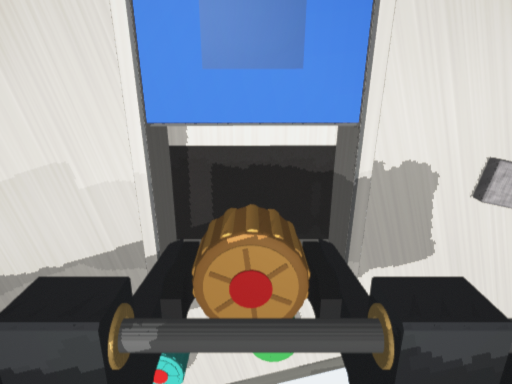

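```bash
python3 -m handwheel '0.15 0.05 3 0;0.15 0.05 7 0;0.15 0.05 9.5 0;0.15 0.05 11 0;0.15 0.05 11.5 0;0.15 0.05 11.5 0'; python3 -m handwheel '0 0 0.2 0;0 0 0.2 0'|egrep 'eef|force'
```

```text
clock: 15.6
eef_pos: [0.5383, 0.0155, 0.0459]
orientation: [0.801, 0.598, 0.0, 0.0]
force: [0.5, -0.3, -1.2]
width: 0.0494
eef_pos: [0.5383, 0.0158, 0.044]
force: [-0.2, -0.6, -1.0]
```

```bash
python3 -m handwheel '0 0 0.15 0;0 0 0.15 0'|egrep 'eef|force'
```

```text
eef_pos: [0.538, 0.0157, 0.042]
force: [-0.2, -0.2, 0.3]
```

```bash
python3 -m handwheel '0 0 0.1 0;0 0 0.1 0'|egrep 'eef|force'
```

```text
eef_pos: [0.5379, 0.0157, 0.0409]
force: [0.2, -0.1, -0.4]
```

```bash
python3 -m handwheel '0 0 0.07 0;0 0 0.07 0'|egrep 'eef|force'
```

```text
eef_pos: [0.538, 0.0157, 0.0402]
force: [1.0, 0.2, -0.9]
```

```bash
python3 -m handwheel '0 0 0.05 0;0 0 0.05 0'|egrep 'eef|force'
```

```text
eef_pos: [0.538, 0.0157, 0.0401]
force: [-0.9, 0.6, 4.4]
```

```bash
python3 -m handwheel '0 0 0.02 0;0 0 0.02 0;0 0 0.02 0;0 0 0.02 0' 6.2 ; python3 -m handwheel '0 0 0 0;0 0 -1.5 0;0 0 -5 0;0 0 -10 0;0 0 -12 0;0 0 -12 0'
python3 - <<'E'
from h import *
from plant import read_state, optics
import pickle
f=optics.grab_frame('wrist');cv2.imwrite('pics/w7.png',f['image']);pickle.dump(cam(f),open('w7.pkl','wb'))
f=optics.grab_frame('top');cv2.imwrite('pics/t7.png',cv2.resize(f['image'][100:270,180:400],None,fx=3.4,fy=3.4))
E
```

```text
clock: 17.35
eef_pos: [0.538, 0.0157, 0.0395]
orientation: [0.801, 0.598, -0.0, -0.0]
force: [-0.6, 0.0, 0.3]
width: 0.0622
clock: 18.1
eef_pos: [0.5391, 0.0157, 0.1618]
orientation: [0.801, 0.598, 0.002, 0.001]
force: [-0.1, 0.7, 1.6]
width: 0.0622
```

View pics/w7.png

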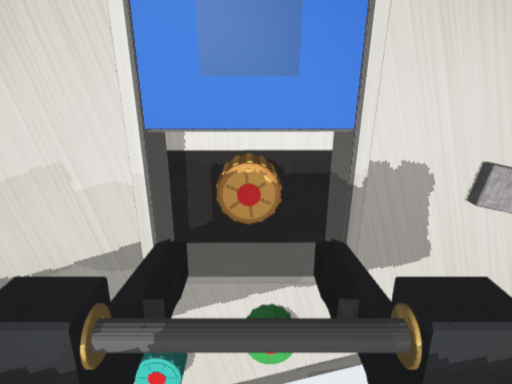

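View pics/t7.png

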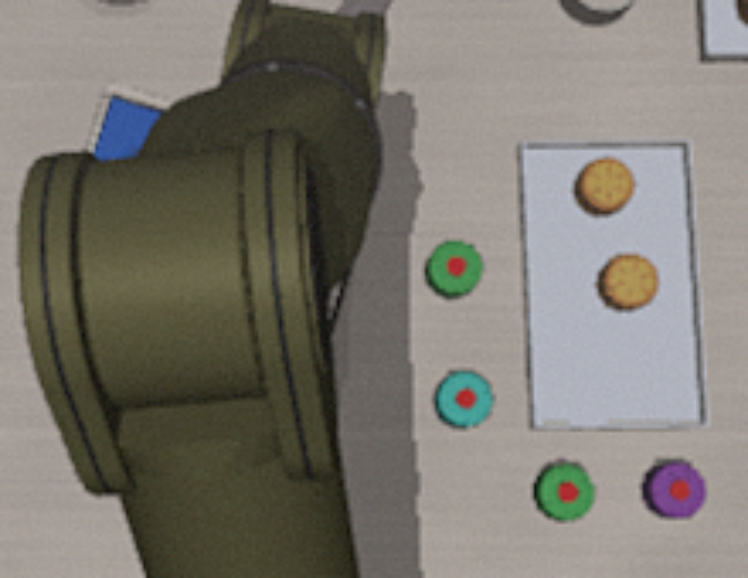

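Run:
```python
from h import *
go([.5714,.1266,.098],[.959,-.2835])
```

```text
t 18.20 pos [0.5376 0.0158 0.1595] F [-0.52  0.42 -0.33] w 0.0624 shift cm [11.58  0.09  6.16] turn -0.000396532617648937
```

```bash
python3 -m handwheel '5 0 0 0;10 0.1 0 0;11.6 0.1 2 0;11.6 0.1 4.5 0;11.6 0.1 5.8 0;11.6 0.1 5.8 0;11.6 0.1 5.8 0' 0 20; python3 -m handwheel '0 0 0.2 0;0 0 0.2 0;0 0 0.2 0'|egrep 'eef|force|width'
```

```text
clock: 19.08
eef_pos: [0.5723, 0.1261, 0.102]
orientation: [0.802, 0.598, 0.0, 0.0]
force: [0.0, 1.2, -0.1]
width: 0.0003
eef_pos: [0.572, 0.1267, 0.0999]
force: [-0.4, -0.1, -0.1]
width: 0.0005
```

```bash
python3 -m handwheel '0 0 0.25 0;0 0 0.4 0;0 0 0.4 0;0 0 0.4 0'|egrep 'eef|force|width'
```

```text
eef_pos: [0.5719, 0.1266, 0.0956]
force: [-0.4, -0.2, 0.5]
width: 0.0001
```

```bash
python3 -m handwheel '0 0 0.1 0;0 0 0.1 0'|egrep 'eef|force'
```

```text
eef_pos: [0.572, 0.1266, 0.0949]
force: [-0.8, 0.3, 3.3]
```

```bash
python3 -m handwheel '0 0 0.07 0;0 0 0.07 0'|egrep 'eef|force'
```

```text
eef_pos: [0.572, 0.1266, 0.0947]
force: [-1.9, -0.1, 8.1]
```

```bash
python3 -m handwheel '0 0 0.11 0;0 0 0.11 0'|egrep 'eef|force'
```

```text
eef_pos: [0.5721, 0.1266, 0.0943]
force: [-3.7, 0.1, 13.1]
```

```bash
python3 -m handwheel '-0.4 0 0.01 0;-0.8 0 0.03 0;-1.2 0 0.05 0;-1.2 0 0.05 0'|egrep 'eef|force'
```

```text
eef_pos: [0.5697, 0.1187, 0.0939]
force: [-0.6, 4.9, 11.4]
```

```bash
python3 -m handwheel '0 0 0.08 0;-0.4 0 0.11 0;-0.8 0 0.135 0;-0.8 0 0.135 0'|egrep 'eef|force'
python3 - <<'E'
from plant import optics
import cv2
cv2.imwrite('pics/w8.png',optics.grab_frame('wrist')['image'])
E
```

```text
eef_pos: [0.5675, 0.1111, 0.0931]
force: [-2.1, 6.2, 16.7]
```

View pics/w8.png

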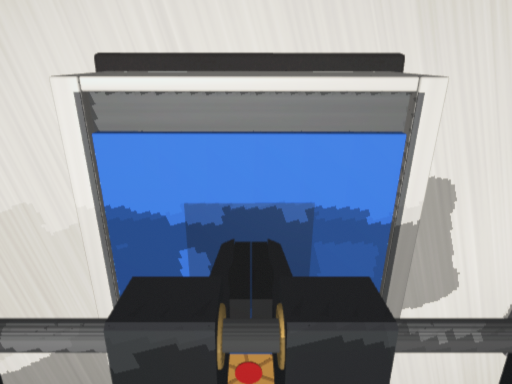

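```bash
python3 -m handwheel '-0.5 0 0.035 0;-1 0 0.065 0;-1.5 0 0.095 0;-2 0 0.12 0;-2 0 0.12 0'|egrep 'eef|force'
```

```text
eef_pos: [0.5617, 0.0915, 0.0919]
force: [-2.6, 4.9, 17.7]
```

```bash
python3 -m handwheel '-0.5 0 0.03 0;-1 0 0.06 0;-1.5 0 0.09 0;-2 0 0.12 0;-2 0 0.12 0'|egrep 'eef|force'
```

```text
eef_pos: [0.556, 0.0722, 0.0907]
force: [-3.1, 5.3, 18.2]
```

```bash
python3 -m handwheel '-0.5 0 0.03 0;-1 0 0.055 0;-1.5 0 0.085 0;-2 0 0.115 0;-2 0 0.115 0'|egrep 'eef|force'
```

```text
eef_pos: [0.5503, 0.0528, 0.0895]
force: [-3.1, 4.1, 18.7]
```

```bash
python3 -m handwheel '-0.5 0 0.03 0;-1 0 0.055 0;-1.5 0 0.085 0;-2 0 0.11 0;-2 0 0.11 0'|egrep 'eef|force'
python3 - <<'E'
from plant import optics
import cv2
cv2.imwrite('pics/w9.png',optics.grab_frame('wrist')['image'])
E
```

```text
eef_pos: [0.5446, 0.0335, 0.0883]
force: [-2.9, 5.6, 18.5]
```

View pics/w9.png

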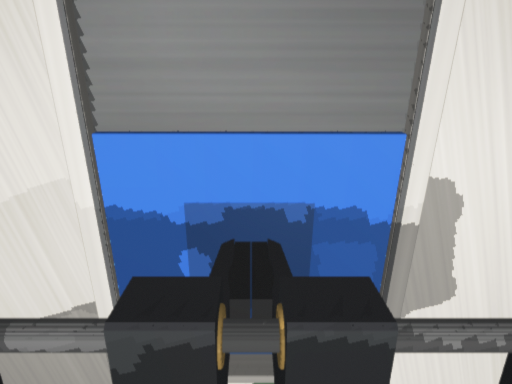

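```bash
python3 -m handwheel '-0.4 0 0.02 0;-0.8 0 0.045 0;-1.2 0 0.065 0;-1.2 0 0.065 0'|egrep 'eef|force'
```

```text
eef_pos: [0.5412, 0.0221, 0.0876]
force: [-2.1, 5.6, 18.0]
```

```bash
python3 -m handwheel '-0.3 0 0.01 0;-0.6 0 0.02 0;-0.6 0 0.02 0'|egrep 'eef|force'
```

```text
eef_pos: [0.5403, 0.0188, 0.0874]
force: [-1.6, 9.9, 17.9]
```

```bash
python3 -m handwheel '-0.2 0 0 0;-0.2 0 0 0'|egrep 'eef|force'
```

```text
eef_pos: [0.5402, 0.0175, 0.0874]
force: [-0.0, 10.5, 17.8]
```

```bash
python3 -m handwheel '0.05 0 -0.4 0;0.1 0 -3 0;0.1 0 -8 0;0.1 0 -12 0;0.1 0 -12 0;-6 0 -13 0;-6 0 -13 0;-6 0 -13 0'|egrep 'clock|eef|force'
python3 - <<'E'
from h import *
from plant import optics
import pickle
f=optics.grab_frame('wrist');cv2.imwrite('pics/w10.png',f['image']);c=cam(f);pickle.dump(c,open('w10.pkl','wb'))
q=[.5559,.0757,np.radians(-16.5),np.radians(3.4)]
for d in(0,.002,.004):
    P=R.from_euler('ZX',q[2:]).apply([(x,y+d,.062) for x in(-.067,0,.067) for y in(-.119,.005)])+[q[0],q[1],.018];print(d,proj(c,P).round(1).tolist())
E
```

```text
clock: 26.42
eef_pos: [0.5202, -0.046, 0.2145]
force: [0.3, 0.6, -0.6]
0 [[172.3, 175.2], [157.2, 11.7], [250.7, 175.1], [250.5, 11.5], [329.1, 175.0], [344.0, 11.4]]
0.002 [[172.1, 173.0], [156.9, 8.5], [250.7, 172.9], [250.5, 8.4], [329.3, 172.8], [344.2, 8.3]]
0.004 [[171.9, 170.7], [156.6, 5.4], [250.7, 170.7], [250.5, 5.2], [329.5, 170.6], [344.5, 5.1]]
```

View pics/w10.png

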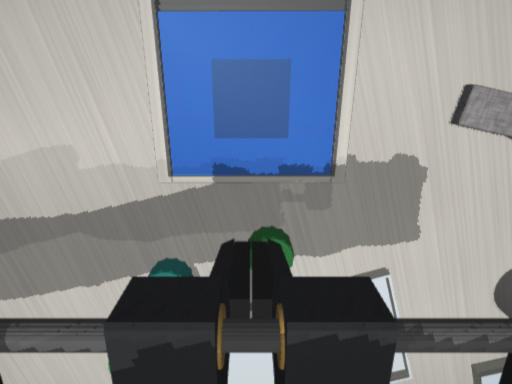

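Run:
```python
import cv2
t=cv2.imread('pics/w10.png')
cv2.imwrite('pics/w10c.png',cv2.resize(t[150:195,150:250],None,fx=7,fy=7,interpolation=cv2.INTER_CUBIC))
```

```text
(no output)
```

View pics/w10c.png

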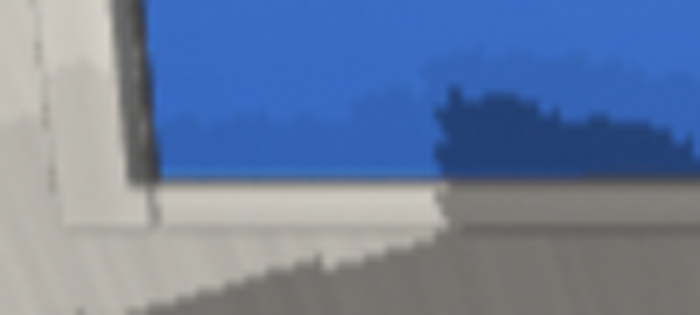

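Run:
```python
from plant import optics
import cv2
f=optics.grab_frame('side');cv2.imwrite('pics/s11.png',cv2.resize(f['image'][90:340,180:400],None,fx=2.4,fy=2.4))
```

View pics/s11.png

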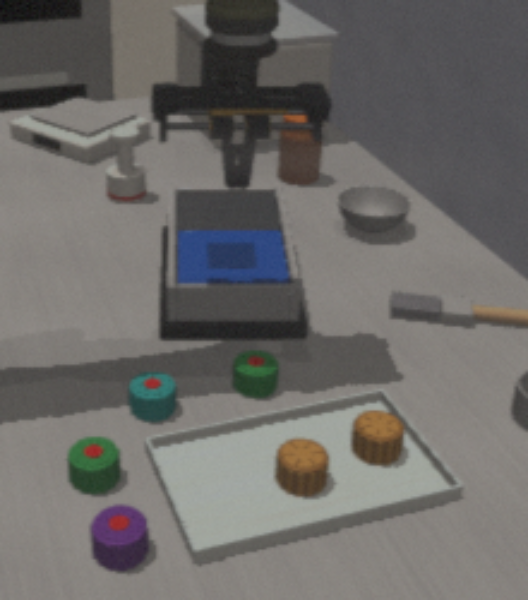

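The picture shows the cover shut at about (232,257), the two plain cakes in the pan, the mould and look-alikes where they were, and the gripper clear of everything.

```bash
python3 -c "
from plant import workorder
print(workorder.sign_off())"
```

```text
the job is handed in; nothing more can be done
None
```

I dragged the cover fully open, set the golden mooncake with the red dot upright on the floor of the well, dragged the cover shut and lifted clear. I handed the job in at about 26.5 s.

- **Cover open:** it met the +y end wall, where the sideways force rose to about 13 N and it stopped moving. A top view taken before the placing showed it still there.
- **Mooncake:** it touched down at about 4 N. After release it stood in the well with the dot facing up. I could not see it once the cover was shut.
- **Cover shut:** in the last wrist picture the cover's edge meets the -y end wall with no visible gap. At the end stop the fingers slipped about 1 mm on the cover while pressing at about 18 N.
- **Press force:** the highest reading was 21.5 N against the 25 N limit. Forces were read only at the end of each call, so short peaks between readings would not show.
- **Everything else:** the last side picture shows the two plain mooncakes, the mould and the look-alikes where they were at the start.
- **One disagreement:** the first estimate of the box's tilt from the fixed cameras was 2.1 degrees. The wrist view gave about 3.6 and the drag itself about 3.3. I used about 3.4.

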